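# Close and lock the slide-filing cabinet

### The job

First take the yellow slide box off the open drawers of the filing cabinet and set it down gently in the blue tray, standing the same way up (it holds glass: do not drop it). Then push both drawers fully home until they click in, without slamming them, and finally slide the black lock grip on top of the cabinet all the way to its green end. Leave the two bottles and the orange pail standing where they are.

Things in the scene. Friction and masses are not known exactly. Their poses are not given: they have to be found in the camera images.
- cabinet: Low cream slide cabinet, fixed to the bench: 250 mm deep (its x), 290 mm wide (its y), 90 mm high, with two drawers side by side facing the robot (its -x). Origin: centre of its underside; x points from front to back, y to the robot's left, z up; turned by up to 0.2 rad. Its top board is 10 mm thick.
- left_drawer (a joint): Opening in m of the drawer on the cabinet's +y side (robot's left): 0 is home, positive is out along the cabinet's -x. Friction 1.5 N, damping 6 N per m/s, mass 0.7 kg. A sprung detent resists with about 7 N from 14 to 9 mm open, then pulls the last 5 mm in to the stop at 0 and holds; short of that the drawer stays where it is left. Starts 85 to 125 mm open.
- right_drawer (a joint): The same for the drawer on the cabinet's -y side (robot's right).
- left_front (a point): Point on the outer face of the left drawer's teal front, midway across, 60 mm above the bench; moves with the drawer. With the drawer home: x -139, y +69.5, z 60 mm in the cabinet's frame. The front is 139 mm wide, 14 mm thick, from 4 to 84 mm above the bench. A steel knob 16 mm across sticks out 18 mm from its middle, centred 30 mm above the bench.
- right_front (a point): The same for the right drawer, with the same front and knob: home at x -139, y -69.5, z 60 mm in the cabinet's frame. Behind the fronts, both drawers are filled with slides to a flat top 66 mm above the bench, level with their rims.
- lock (a joint): Travel in m of the lock grip along the cabinet's +y (towards the robot's left): 0 is the open end (red dot), 0.06 is the locked end stop (green dot). Starts between 0 and 0.02. Friction about 2.5 N; it stays where it is left.
- lock_top (a point): Centre of the top face of the lock grip: an upright black block 22 mm (cabinet x) by 16 mm (cabinet y) by 28 mm high on the cabinet's top, with an orange stripe. Its top is 119.5 mm above the bench. In the cabinet's frame it lies at x = -75 mm, y = -30 mm + joint value.
- slide_box: Closed yellow slide box, 34 mm (its x) by 76 mm (its y) by 50 mm high, loose, about 0.12 kg. Origin: centre of its underside; z up. It starts on the filed slides, underside 66 mm above the bench, over either drawer or across both, between fronts and cabinet, turned up to 0.45 rad from the cabinet's y; too high to pass under the cabinet's top.
- tray: Fixed open blue tray on the bench, 150 mm (its x) by 130 mm (its y) by 28 mm high, walls and floor 5 mm thick. Origin: centre of its underside. Stands left or right of the cabinet.
- pail: Orange waste pail with closed lid, loose, 110 mm across, 112 mm high, 0.35 kg; on the side where the tray is not. Origin: centre of its underside. Leave alone.
- strip_bottle: White test-strip bottle with black cap, loose, 48 mm across, 110 mm high, standing on the bench between the robot and the drawers. Origin: centre of its underside. Leave alone.
- oil_bottle: Small amber oil bottle, loose, 34 mm across, 68 mm high, standing on the cabinet's top behind the lock grip. Origin: centre of its underside. Leave alone.
There are look-alikes about, which are no part of the job. Leave any purple look-alike of the slide_box alone.

How it is judged:
By the outcome, as a careful person would: the job done as asked, in the order asked, and still so for the second after the job is handed in, with the robot touching nothing.
It also fails if it takes over 72 s, if anything falls off the work surface, if the arm or the gripper's body presses on something with over 40 N, if the wrist force passes 120 N, or if a joint passes its speed limit or range.

### The arm

A 6-joint arm with a two-finger parallel gripper is mounted at the origin on the work surface. World frame = base frame: x ahead of the robot, y to its left, z up, the work surface at z = 0. Lengths are in m, angles in rad, forces in N, time in s.
With the tool pointing down it reaches from about 0.3 to 0.775 m from the base axis. Payload 14.6 kg.
Tool frame: the origin (TCP) lies at the very end of the fingers, on their centre line; the grasp point (between the pads) lies 19 mm behind it (ctrl.grasp_offset is the distance from the TCP to the grasp point, in m); x points along the fingers, y is the direction in which the jaws open and shut, and the axes are right-handed (so a half turn about x gives the same grasp; the last joint's range is limited). The gripper opens to 94 mm and grips with 3 to 60 N. Pads are 16 mm wide; open, the fingers measure 119 mm over their backs; the gripper's body (75 mm by 177 mm) begins 78 mm behind the grasp point.
Start: joints at [1.153, 0.3, 1.521, -0, 1.321, -0.067], TCP at [0.189, 0.516, 0.205] pointing down, gripper open.
Joint ranges: [-3.03, 3.03], [-0.79, 2.21], [0.23, 2.52], [-1.04, 4.18], [0, 3.07], [-2.55, 2.55]. Speed limits (rad/s): [2.22, 2.22, 2.57, 3.14, 3.14, 3.14].

### API

Orientations are given as [roll, pitch, yaw] about the fixed x, y, z axes, in that order (R = Rz(yaw) Ry(pitch) Rx(roll)).
In Python, from station import ctrl gives the robot as it stands. The module is installed in compiled form; this text tells all that it offers.
- The arm moves only by the tool send_rows, never from a script. Its argument "rows" is a list that holds one entry, the list of rows, each a list of 4 numbers: the shift along the world's x, y, z in mm, then the turn about the world's z in rad. A call has 1 to 12 rows; each row shifts and turns the commanded pose from where the row before left it; what a row does not reach is not made up. A row lasts 1/10 s, in which the tool goes at most 50 mm and 8.59 degrees, less where a joint would pass 70% of its speed; a pose out of reach is approached as far as the arm can. A call is refused whole if a number of a shift passes 50 or a number of a turn 0.15, either way. A call with a gripper value outside its range is refused whole. "grip" is the gripper's target within -1 to 1 (shut at 1, half-way at 0, fully open at -1), set as the call begins (left out, the last holds). The fingers move at their own pace and stop on an object; "newtons" is the grip in N (left out, the last holds). Time passes only in rows, so rows that do not move let the fingers close. It gives the time, the measured TCP pose, the force and the opening at its end, in the units of the state.
- ctrl.get_obs(): the state, without advancing time (a new reading comes with each control period).
- ctrl.camera(name): name is "scene" or "top" or "wrist"; returns (picture, depth): 420x560x3 uint8, red, green, blue; 420x560 float32, m along the optical axis (not along the pixel's ray), 0 where there is no reading.
- ctrl.camera_params(name): a dict with "vertical_fov" (degrees; the focal length in pixels is half the picture's height over the tangent of half this angle, whatever the lens; pixels are square), "cx", "cy" (the principal point, pixels), "cam_to_world" (4x4, takes a point from camera to world coordinates); the wrist camera has in their place "mount" (4x4, takes a point from camera to tool coordinates, whose origin is the TCP and whose axes are the tool frame's). Camera axes: x right, y up, looking along -z (the intrinsics and any distortion apply to the point x, -y, -z); pixel columns grow to the right and rows downward; lengths in m; the calibration is good to about 2 mm. The wrist camera is an equidistant fisheye: a pixel r from the principal point sees the ray r / f radians off the axis. A picture is of the moment at which its call begins: read the wrist's pose just before it. camera_params takes no time and is no camera call.
- ctrl.hand_in(): hands the job in, once; it reports no verdict.
The state is a dict: "time_s": time; "qpos": joint angles; "joint_vel": joint speeds; "tau": joint torques, N m; "ee_pos": TCP position; "eef_rot": TCP orientation; "force": force on the tool from outside, world axes, zero at the start; "moment": the same for the moment, N m; "grip_width": finger opening in m.
Only numpy, scipy, OpenCV 4.12 (cv2) and the standard library are available. Lean on these libraries where they do the work, as an engineer would, in place of code of your own. Each camera call takes 0.05 s, during which the arm holds its last target.

## Working session

There is one attempt and no reset: what is moved stays moved. The work goes in short steps, Python scripts to look and compute and a tool call to move; the robot and the scene stay as the last step left them, time stands still between calls to the robot, and variables do not carry over. Pictures are saved under pics/ and viewed, and the job is handed in when it is done.

Besides the shell and the picture viewer there is one more tool, called after "Call:" as name(argument=value, ...) on one line, values as JSON. send_rows: Moves the arm, as the interface text tells. Its arguments: {"type":"object","properties":{"rows":{"type":"array"},"grip":{"type":"number"},"newtons":{"type":"number"}},"required":["rows"]}

```bash
mkdir -p pics; python3 - <<'E'
from station import ctrl
import cv2, numpy as np
o=ctrl.get_obs();print({k:np.round(v,3).tolist() for k,v in o.items()})
for n in ["scene","top"]:
    p,d=ctrl.camera(n);cv2.imwrite(f"pics/{n}0.png",p[:,:,::-1]);np.savez(f"{n}0.npz",p=p,d=d)
    print(n,ctrl.camera_params(n))
E
```

```text
{'time_s': 0.0, 'qpos': [1.153, 0.3, 1.522, 0.0, 1.321, -0.067], 'joint_vel': [0.001, 0.001, -0.001, 0.0, -0.001, -0.0], 'tau': [0.0, -53.179, -35.275, 0.071, 0.024, -0.0], 'ee_pos': [0.189, 0.516, 0.205], 'eef_rot': [-1.649, 1.57, -2.0], 'force': [0.057, -0.614, -0.923], 'moment': [0.048, 0.005, -0.026], 'grip_width': 0.094}
scene {'vertical_fov': 45.821152983777324, 'cx': 272.5125650159986, 'cy': 213.3820664599636, 'cam_to_world': array([[ 0.86389331, -0.3648397 ,  0.34724681,  1.01828979],
       [ 0.50350781,  0.60780407, -0.61404731, -0.77279347],
       [ 0.01297081,  0.70531285,  0.7087775 ,  1.00575383],
       [ 0.        ,  0.        ,  0.        ,  1.        ]])}
top {'vertical_fov': 46.117323227268784, 'cx': 287.6559863597518, 'cy': 207.7004001978611, 'cam_to_world': array([[ 1.82159470e-02,  9.88902172e-01, -1.47447188e-01,
         3.87125462e-01],
       [-9.99763144e-01,  1.62588969e-02, -1.44673766e-02,
         1.04782337e-03],
       [-1.19094915e-02,  1.47675801e-01,  9.88964116e-01,
         1.26287754e+00],
       [ 0.00000000e+00,  0.00000000e+00,  0.00000000e+00,
         1.00000000e+00]])}
```

View pics/scene0.png

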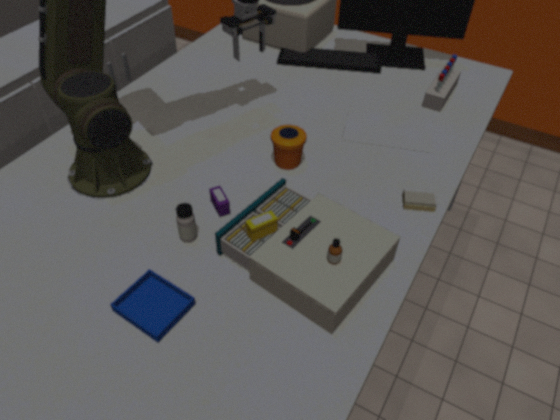

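View pics/top0.png

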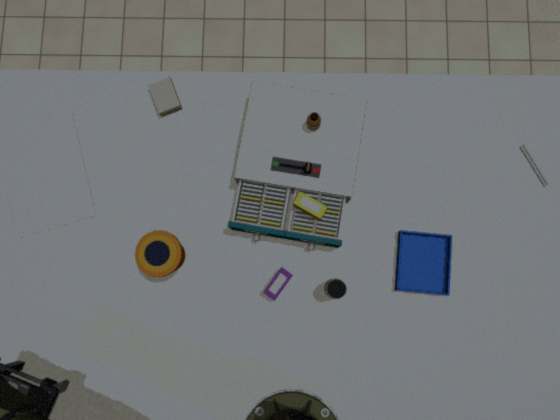

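The top view shows the yellow slide box at about (311,206) over the right drawer, and a purple look-alike at (278,284) on the bench. The tray is at (423,262), the pail at (159,253), the strip bottle at (335,288), the oil bottle at (313,121) and the lock grip near (307,168). The scene view agrees: yellow at (262,224), purple at (219,200). The only things that could be taken for the slide box are the yellow one and the purple one, and the description picks the yellow.

```bash
cat > h.py <<'E'
import numpy as np, cv2
from station import ctrl
def cloud(n,d,cp=None):
    c=cp or ctrl.camera_params(n);H,W=d.shape
    f=H/2/np.tan(np.radians(c["vertical_fov"])/2)
    v,u=np.mgrid[:H,:W]
    P=np.stack([(u-c["cx"])/f*d,-(v-c["cy"])/f*d,-d,np.ones_like(d)],-1)
    return (P@c["cam_to_world"].T)[...,:3]
def rect(xy): 
    return cv2.minAreaRect((xy*1000).astype(np.float32))
E
python3 - <<'E'
from h import *
z=np.load("top0.npz");p,d=z["p"],z["d"];P=cloud("top",d)
cv2.imwrite("pics/crop0.png",cv2.resize(p[70:310,210:350,::-1],None,fx=2.5*1.6/1.6,fy=2.5,interpolation=cv2.INTER_CUBIC))
hsv=cv2.cvtColor(p,cv2.COLOR_RGB2HSV)
def m(name,lo,hi,zr,reg=None):
    k=cv2.inRange(hsv,lo,hi)>0
    k&=(P[...,2]>zr[0])&(P[...,2]<zr[1])
    if reg: 
        r=np.zeros_like(k);r[reg[1]:reg[3],reg[0]:reg[2]]=1;k&=r
    q=P[k]; print(name,k.sum(),"mean",q.mean(0).round(4),"z pct",np.percentile(q[:,2],[5,50,95]).round(4),rect(q[:,:2]))
    return k
m("box",(20,0,40),(40,255,255),(.105,.13),(285,185,335,225))
m("boxall",(0,0,0),(180,255,255),(.105,.13),(288,188,335,224))
m("tray",(105,150,30),(125,255,255),(-.01,.05))
m("teal",(80,100,20),(100,255,255),(.06,.1))
m("pail",(5,150,60),(20,255,255),(.08,.13),(120,210,200,300))
m("strip",(0,0,0),(180,255,255),(.095,.125),(315,270,355,310))
m("oil",(0,0,0),(180,255,255),(.14,.18),(300,100,330,140))
m("cabtop",(0,0,0),(180,255,255),(.080,.099),(225,75,375,200))
m("lock",(0,0,0),(180,255,255),(.108,.13),(265,150,330,183))
m("knobsL",(0,0,0),(180,255,255),(.02,.05),(240,225,350,250))
E
```

```text
box 321 mean [ 0.566  -0.0332  0.1159] z pct [0.1112 0.1161 0.1197] ((567.2317504882812, -34.13282012939453), (75.8772201538086, 35.18885040283203), 61.0885009765625)
boxall 474 mean [ 0.5662 -0.0337  0.1162] z pct [0.1119 0.1164 0.12  ] ((567.2317504882812, -34.13282012939453), (75.8772201538086, 35.18885040283203), 61.0885009765625)
tray 3137 mean [ 0.44   -0.3251  0.0087] z pct [0.0014 0.006  0.0284] ((439.87469482421875, -321.2318420410156), (130.01348876953125, 146.7311553955078), 85.38851165771484)
teal 620 mean [0.4999 0.0239 0.0831] z pct [0.0736 0.084  0.0879] ((500.76507568359375, 25.076026916503906), (274.4815673828125, 13.211854934692383), 81.14817810058594)
pail 641 mean [0.4435 0.3143 0.1091] z pct [0.1026 0.1094 0.1143] ((446.3160400390625, 320.00738525390625), (105.97472381591797, 105.1775894165039), 65.43314361572266)
strip 283 mean [ 0.373  -0.0976  0.1101] z pct [0.1063 0.1103 0.1139] ((373.80828857421875, -97.28984832763672), (41.011573791503906, 41.06383514404297), 0.5262868404388428)
oil 67 mean [ 0.7686 -0.0394  0.1532] z pct [0.1413 0.1565 0.1609] ((769.4139404296875, -38.74553680419922), (20.66244125366211, 17.30562973022461), 45.724971771240234)
cabtop 11352 mean [ 0.7338 -0.0096  0.0903] z pct [0.0864 0.0903 0.0941] ((737.17822265625, -9.810333251953125), (290.4967956542969, 251.70448303222656), 81.22032928466797)
lock 66 mean [ 0.6571 -0.0277  0.119 ] z pct [0.1138 0.1195 0.1228] ((658.1325073242188, -27.890277862548828), (15.35519027709961, 21.940580368041992), 79.64590454101562)
knobsL 441 mean [ 0.5057 -0.018   0.0324] z pct [0.0216 0.0328 0.0468] ((497.22515869140625, 14.334381103515625), (61.75852584838867, 245.70094299316406), 0.9110917448997498)
```

View pics/crop0.png

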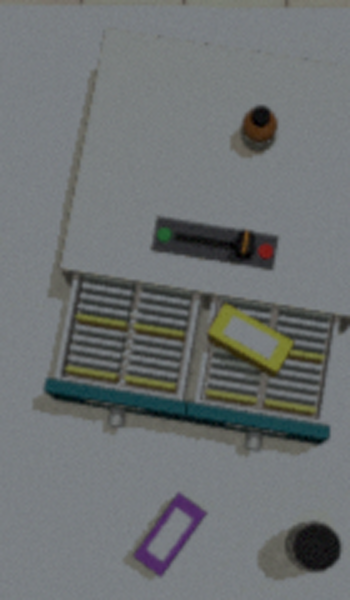

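```bash
python3 - <<'E'
from h import *
from scipy.spatial.transform import Rotation as R
o=ctrl.get_obs();M=R.from_euler('xyz',o["eef_rot"]).as_matrix()
print(M.round(3)); a=np.degrees(np.arctan2(M[1,1],M[0,1]));print("jaw angle",a,"turn needed",(-28.9-a+90)%180-90, np.radians((-28.9-a+90)%180-90))
# separate drawer openings and cabinet frame
z=np.load("top0.npz");p,d=z["p"],z["d"];P=cloud("top",d);th=np.radians(81.22-90)
c=np.array([.7372,-.0098]);L=(P[...,:2]-c)@np.array([[np.cos(th),-np.sin(th)],[np.sin(th),np.cos(th)]])
hsv=cv2.cvtColor(p,cv2.COLOR_RGB2HSV)
k=(cv2.inRange(hsv,(80,100,20),(100,255,255))>0)&(P[...,2]>.076)
for s,n in((1,"left"),(-1,"right")):
    q=L[k&(s*L[...,1]>.01)];print(n,np.percentile(q,[2,50,98],axis=0).round(4).tolist())
print("tray ctr",L.shape)
E
```

```text
[[-0.     0.344  0.939]
 [-0.001  0.939 -0.344]
 [-1.    -0.001 -0.   ]]
jaw angle 69.90254555504785 turn needed 81.19745444495214 1.4171629243025197
left [[-0.2449, 0.0123], [-0.2395, 0.0731], [-0.2336, 0.133]]
right [[-0.2452, -0.1364], [-0.2393, -0.0744], [-0.2334, -0.0128]]
tray ctr (420, 560, 2)
```

Call:
send_rows(rows=[[[30, -38, 0, -0.1], [30, -38, 0, -0.1], [30, -38, 0, -0.1], [30, -38, 0, -0.1], [30, -38, 0, -0.1], [30, -38, 0, -0.1], [30, -38, 0, -0.1], [30, -38, 0, -0.1], [30, -38, 0, -0.1], [30, -38, 0, -0.1], [30, -38, 0, -0.1], [30, -38, 0, -0.1]]], grip=-0.1, newtons=15)

```text
time_s: 1.3
ee_pos: [0.5498, 0.0586, 0.2052]
eef_rot: [-1.732, 1.57, 2.996]
force: [0.1, 1.0, 0.1]
grip_width: 0.0517
```

Call:
send_rows(rows=[[[6, -30, 0, -0.131], [6, -30, 0, -0.131], [6, -30, 0, -0.131], [0, -4, 0, -0.131], [0, 0, 0, 0], [0, 0, 0, 0]]])

```text
time_s: 1.9
ee_pos: [0.5668, -0.0332, 0.2052]
eef_rot: [-1.294, 1.57, 2.918]
force: [-0.7, 0.3, -0.3]
grip_width: 0.0517
```

```bash
cat >> h.py <<'E'
from scipy.spatial.transform import Rotation as R
def state():
    o=ctrl.get_obs();M=R.from_euler('xyz',o["eef_rot"]).as_matrix()
    print("t",round(float(o["time_s"]),2),"pos",(o["ee_pos"]*1000).round(1),"jaw",round(float(np.degrees(np.arctan2(M[1,1],M[0,1]))),2),"tilt",M[:,0].round(3),"F",np.round(o["force"],1),"w",round(float(o["grip_width"]),4),"q",np.round(o["qpos"],2))
    return o,M
def wristproj(W,o,M):
    c=ctrl.camera_params("wrist");f=210/np.tan(np.radians(c["vertical_fov"])/2)
    T=np.eye(4);T[:3,:3]=M;T[:3,3]=o["ee_pos"];C=T@c["mount"]
    q=(np.c_[W,np.ones(len(W))]@np.linalg.inv(C).T)[:,:3]; x,y,z=q[:,0],-q[:,1],-q[:,2]
    r=np.hypot(x,y);t=np.arctan2(r,z);return np.c_[c["cx"]+f*t*x/r,c["cy"]+f*t*y/r]
E
python3 - <<'E'
from h import *
o,M=state()
p,d=ctrl.camera("wrist")
p=p[:,:,::-1].copy()
th=np.radians(-28.9);c=np.array([.5672,-.0341]);ex=np.array([np.cos(th),np.sin(th)]);ey=np.array([-ex[1],ex[0]])
W=np.array([np.r_[c+a*.017*ex+b*.038*ey,.116] for a,b in((1,1),(1,-1),(-1,-1),(-1,1))])
uv=wristproj(W,o,M);print(uv.round(1))
for u in uv: cv2.circle(p,tuple(np.int32(np.round(u))),2,(0,0,255),-1)
cv2.imwrite("pics/w1.png",p)
E
```

```text
t 1.9 pos [566.8 -33.2 205.2] jaw -28.65 tilt [-0.001  0.    -1.   ] F [-0.7  0.3 -0.3] w 0.0517 q [-0.12  0.34  1.47  0.    1.33  0.38]
[[292.9 172.4]
 [291.3 258.7]
 [252.8 258.6]
 [251.9 172.3]]
```

View pics/w1.png

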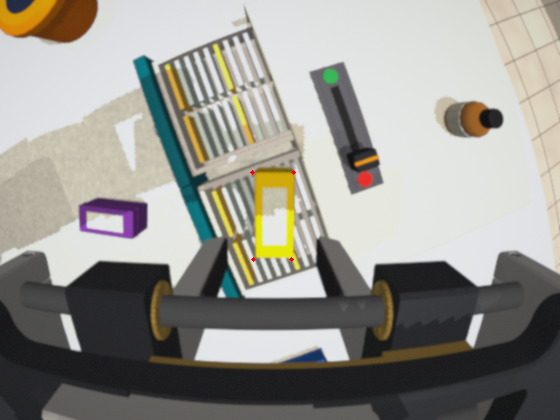

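The wrist picture shows the projected corners of the box top, (252,172) to (293,259), lying on the yellow box at about (256,169) to (295,258). That is agreement within 2 mm. The purple box at (113,217) is clear. The tool is over the right box, so I go down.

Call:
send_rows(rows=[[[1, -1, -30, 0], [1, -1, -30, 0], [0, 0, -25, 0], [0, 0, -15, 0], [0, 0, -8, 0], [0, 0, -2, 0], [0, 0, 0, 0], [0, 0, 0, 0]]])

```text
time_s: 2.75
ee_pos: [0.5694, -0.0354, 0.0964]
eef_rot: [1.926, 1.569, -0.148]
force: [-1.1, -0.3, 0.4]
grip_width: 0.0517
```

Call:
send_rows(rows=[[[0, 0, 0, 0], [0, 0, 0, 0], [0, 0, 0, 0], [0, 0, 0, 0], [0, 0, 0, 0], [0, 0, 0, 0]]], grip=1, newtons=15)

```text
time_s: 3.35
ee_pos: [0.5691, -0.0355, 0.0958]
eef_rot: [1.95, 1.57, -0.125]
force: [-1.3, 0.0, 4.4]
grip_width: 0.034
```

```bash
python3 - <<'E'
from h import *
state()
p,d=ctrl.camera("wrist");cv2.imwrite("pics/w2.png",p[:,:,::-1])
E
```

```text
t 3.35 pos [569.1 -35.5  95.8] jaw -28.88 tilt [ 0. -0. -1.] F [-1.3  0.   4.4] w 0.034 q [-0.13  0.46  1.58  0.    1.11  0.38]
```

View pics/w2.png

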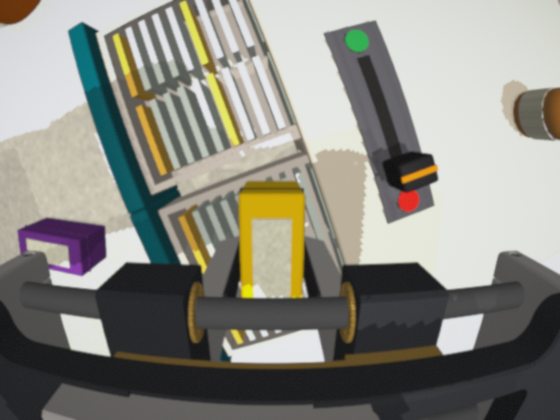

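The wrist picture shows the yellow box between the fingers, at (240–303, 183–298). The opening is 34.0 mm, which is the box's width. Now the lift.

Call:
send_rows(rows=[[[0, 0, 5, 0], [0, 0, 10, 0], [0, 0, 20, 0], [0, 0, 25, 0], [0, 0, 25, 0], [0, 0, 15, 0]]])

```text
time_s: 4.0
ee_pos: [0.5694, -0.0356, 0.1981]
eef_rot: [1.951, 1.568, -0.124]
force: [-0.5, -0.3, -0.9]
grip_width: 0.0344
```

```bash
python3 - <<'E'
from h import *
state()
p,d=ctrl.camera("scene");cv2.imwrite("pics/s2.png",p[:,:,::-1])
E
```

```text
t 4.0 pos [569.4 -35.6 198.1] jaw -28.88 tilt [ 0.002 -0.    -1.   ] F [-0.5 -0.3 -0.9] w 0.0344 q [-0.13  0.35  1.47  0.    1.32  0.38]
```

View pics/s2.png

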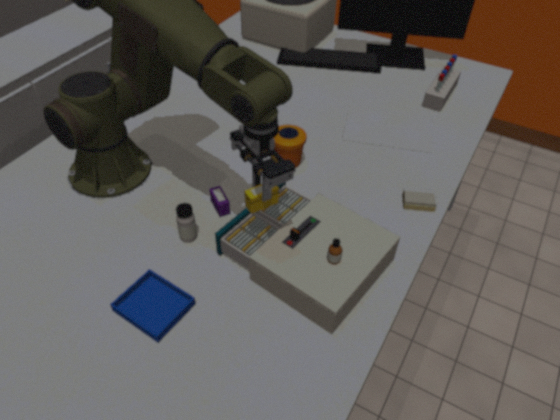

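The scene picture shows the box lifted in the gripper at (262,200), and the cabinet and bottles unmoved. Next is the carry to the tray centre.

Call:
send_rows(rows=[[[-6, -14, 0, 0.04], [-13, -28, 0, 0.04], [-13, -29, 0, 0.04], [-13, -29, 0, 0.04], [-13, -29, 0, 0.04], [-13, -29, 0, 0.04], [-13, -29, 0, 0.04], [-13, -29, 0, 0.04], [-13, -29, 0, 0.04], [-13, -28, 0, 0.04], [-6, -13, 0, 0], [0, 0, 0, 0]]])

```text
time_s: 5.25
ee_pos: [0.4394, -0.3225, 0.1952]
eef_rot: [-2.065, 1.57, 2.54]
force: [0.1, 0.3, -2.3]
grip_width: 0.0337
```

```bash
python3 - <<'E'
from h import *
o,M=state()
z=np.load("top0.npz");P=cloud("top",z["d"]);hsv=cv2.cvtColor(z["p"],cv2.COLOR_RGB2HSV)
k=(cv2.inRange(hsv,(105,150,30),(125,255,255))>0)&(P[...,2]>.022)
print("rim",k.sum(),rect(P[k][:,:2]),np.percentile(P[k][:,2],[5,50,95]))
p,d=ctrl.camera("wrist");cv2.imwrite("pics/w3.png",p[:,:,::-1])
E
```

```text
t 5.25 pos [ 439.4 -322.5  195.2] jaw -6.13 tilt [-0.  0. -1.] F [ 0.1  0.3 -2.3] w 0.0337 q [-0.7   0.3   1.55 -0.    1.3  -0.59]
rim 453 ((459.5744934082031, -21.311126708984375), (732.549072265625, 147.52516174316406), 86.22962188720703) [0.02389449 0.02798211 0.11353453]
```

View pics/w3.png

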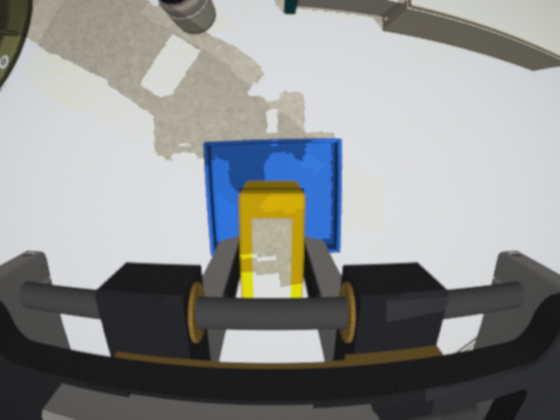

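The box hangs over the tray, which spans (205–341, 140–252), and its position in the frame is unchanged since the grasp. I lower it.

Call:
send_rows(rows=[[[0, 0, -15, 0], [0, 0, -30, 0], [0, 0, -30, 0], [0, 0, -30, 0], [0, 0, -25, 0], [0, 0, -15, 0], [0, 0, -4, 0], [0, 0, -3, 0], [0, 0, -2, 0], [0, 0, 0, 0], [0, 0, 0, 0]]])

```text
time_s: 6.4
ee_pos: [0.4403, -0.3216, 0.0421]
eef_rot: [0.983, 1.57, -0.692]
force: [0.4, -0.7, -0.8]
grip_width: 0.0338
```

Call:
send_rows(rows=[[[0, 0, -1, 0], [0, 0, -1, 0], [0, 0, -1, 0], [0, 0, 0, 0], [0, 0, 0, 0]]])

```text
time_s: 6.9
ee_pos: [0.44, -0.3215, 0.0384]
eef_rot: [-2.149, 1.571, 2.46]
force: [0.8, 0.5, -0.0]
grip_width: 0.0337
```

Call:
send_rows(rows=[[[0, 0, -1, 0], [0, 0, -1, 0], [0, 0, -0.5, 0], [0, 0, 0, 0], [0, 0, 0, 0]]])

```text
time_s: 7.4
ee_pos: [0.44, -0.3215, 0.0359]
eef_rot: [-1.193, 1.571, -2.868]
force: [0.3, 0.5, -1.2]
grip_width: 0.034
```

Call:
send_rows(rows=[[[0, 0, -0.5, 0], [0, 0, -0.5, 0], [0, 0, 0, 0], [0, 0, 0, 0]]])

```text
time_s: 7.8
ee_pos: [0.44, -0.3215, 0.0349]
eef_rot: [-2.195, 1.571, 2.413]
force: [1.0, 0.1, -1.5]
grip_width: 0.0341
```

Call:
send_rows(rows=[[[0, 0, -0.5, 0], [0, 0, -0.5, 0], [0, 0, 0, 0], [0, 0, 0, 0]]])

```text
time_s: 8.2
ee_pos: [0.4401, -0.3215, 0.0348]
eef_rot: [0.606, 1.571, -1.069]
force: [-4.9, 2.8, 9.6]
grip_width: 0.0335
```

It has touched down (9.6 N, and z stopped at 34.8). I release it.

Call:
send_rows(rows=[[[0, 0, 0.5, 0], [0, 0, 0, 0], [0, 0, 0, 0], [0, 0, 0, 0], [0, 0, 0, 0]]], grip=-0.15)

```text
time_s: 8.7
ee_pos: [0.44, -0.3215, 0.0344]
eef_rot: [-2.288, 1.571, 2.321]
force: [0.6, 0.2, -0.7]
grip_width: 0.054
```

Call:
send_rows(rows=[[[0, 0, 8, 0], [0, 0, 15, 0], [0, 0, 30, 0], [0, 0, 40, 0], [0, 0, 40, 0], [0, 0, 30, 0]]])

```text
time_s: 9.3
ee_pos: [0.4402, -0.3216, 0.2007]
eef_rot: [0.968, 1.568, -0.707]
force: [-0.3, -0.3, -0.4]
grip_width: 0.0545
```

```bash
python3 - <<'E'
from h import *
o,M=state()
p,d=ctrl.camera("wrist");cv2.imwrite("pics/w4.png",p[:,:,::-1])
p,d=ctrl.camera("scene");P=cloud("scene",d)
cv2.imwrite("pics/s4.png",cv2.resize(p[180:380,60:300,::-1],None,fx=3,fy=3))
hsv=cv2.cvtColor(p,cv2.COLOR_RGB2HSV);k=(cv2.inRange(hsv,(20,120,40),(35,255,255))>0);k[:,210:]=0
print(k.sum(),np.percentile(P[k],[2,50,98],axis=0).round(3))
E
```

```text
t 9.3 pos [ 440.2 -321.6  200.7] jaw -5.96 tilt [ 0.002 -0.002 -1.   ] F [-0.3 -0.3 -0.4] w 0.0545 q [-0.7   0.29  1.54 -0.    1.3  -0.59]
562 [[ 0.374 -0.359  0.012]
 [ 0.454 -0.33   0.046]
 [ 0.474 -0.267  0.533]]
```

View pics/w4.png

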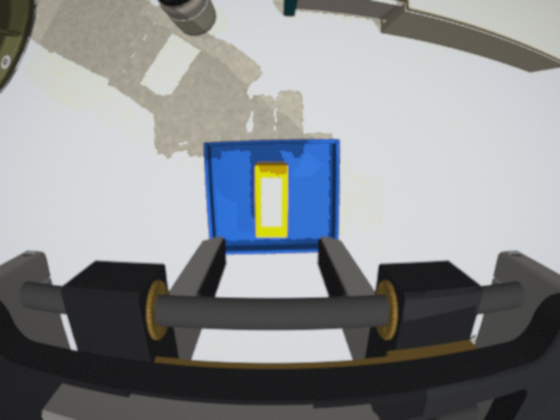

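View pics/s4.png

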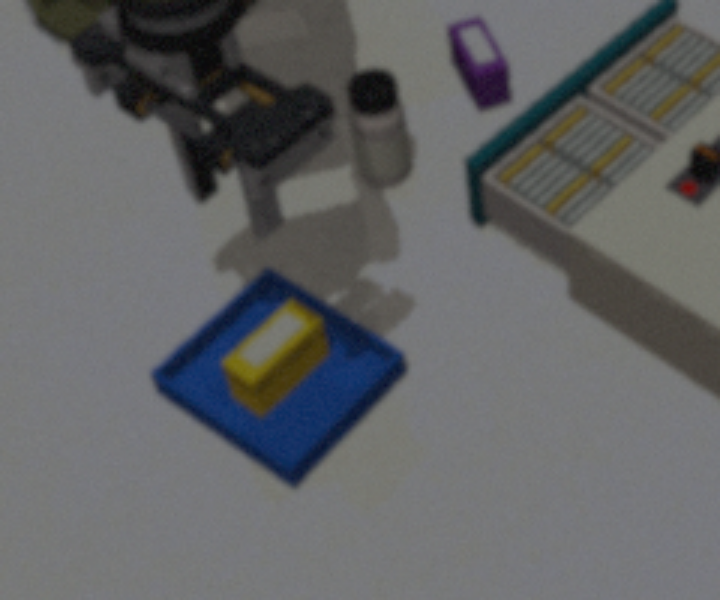

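The box stands upright in the tray: wrist view (256–288, 163–237), with its label up. Next comes the right drawer. I close the jaws, turn them along the cabinet's y, and go in front of its face.

Call:
send_rows(rows=[[[1.5, 24, 0, 0.127], [1.5, 24, 0, 0.127], [1.5, 24, 0, 0.127], [1.5, 24, 0, 0.127], [1.5, 24, 0, 0.127], [1.5, 24, 0, 0.127], [1.5, 24, 0, 0.127], [1.5, 24, 0, 0.127], [1.5, 24, 0, 0.127], [1.5, 24, 0, 0.127], [1.5, 24, 0, 0.127], [1.5, 21, 0, 0.127]]], grip=1, newtons=30)

```text
time_s: 10.6
ee_pos: [0.4577, -0.0353, 0.1971]
eef_rot: [3.003, 1.57, 2.857]
force: [0.4, 0.3, 0.3]
grip_width: 0.0007
```

Call:
send_rows(rows=[[[0, 0, -25, 0], [0, 0, -35, 0], [0, 0, -35, 0], [0, 0, -25, 0], [0, 0, -15, 0], [0, 0, -5, 0], [0, 0, 0, 0]]])

```text
time_s: 11.3
ee_pos: [0.4577, -0.0365, 0.0571]
eef_rot: [3.129, 1.57, 2.978]
force: [-0.2, -0.1, 0.0]
grip_width: 0.0006
```

```bash
python3 - <<'E'
from h import *
o,M=state()
p,d=ctrl.camera("scene");cv2.imwrite("pics/s5.png",cv2.resize(p[130:330,100:400,::-1],None,fx=2.6,fy=2.6))
E
```

```text
t 11.3 pos [457.7 -36.5  57.1] jaw 81.36 tilt [-0.001  0.    -1.   ] F [-0.2 -0.1  0. ] w 0.0006 q [-0.16  0.29  1.92  0.    0.93 -1.58]
```

View pics/s5.png

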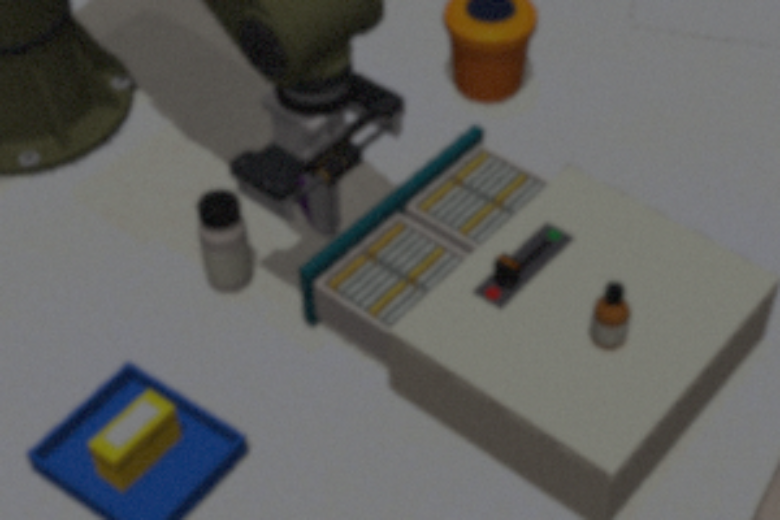

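Call:
send_rows(rows=[[[7, -1.1, 0, 0], [7, -1.1, 0, 0], [3, -0.5, 0, 0], [5, -0.8, 0, 0], [7, -1.1, 0, 0], [9, -1.4, 0, 0], [10, -1.5, 0, 0], [10, -1.5, 0, 0], [10, -1.5, 0, 0], [10, -1.5, 0, 0], [8, -1.2, 0, 0], [6, -0.9, 0, 0]]])

```text
time_s: 12.55
ee_pos: [0.5507, -0.0508, 0.0573]
eef_rot: [-2.489, 1.571, -2.64]
force: [-2.3, -0.8, 1.4]
grip_width: 0.0005
```

Call:
send_rows(rows=[[[4, -0.6, 0, 0], [3, -0.5, 0, 0], [3, -0.5, 0, 0], [2, -0.3, 0, 0], [2, -0.3, 0, 0]]])

```text
time_s: 13.05
ee_pos: [0.564, -0.0528, 0.0574]
eef_rot: [3.057, 1.571, 2.906]
force: [-1.4, -0.3, -1.8]
grip_width: 0.0006
```

```bash
cat >> h.py <<'E'
def cab(q,c=(.7372,-.0098),th=np.radians(-8.78)):
    return (np.asarray(q)[...,:2]-np.array(c))@np.array([[np.cos(th),-np.sin(th)],[np.sin(th),np.cos(th)]])
E
python3 - <<'E'
from h import *
o,M=state(); print(cab(o["ee_pos"]))
E
```

```text
t 13.05 pos [564.  -52.8  57.4] jaw 81.36 tilt [-0.  0. -1.] F [-1.4 -0.3 -1.8] w 0.0006 q [-0.16  0.5   1.61  0.    1.03 -1.58]
[-0.16463055 -0.06892159]
```

Call:
send_rows(rows=[[[1, -0.15, 0, 0], [1, -0.15, 0, 0], [1, -0.15, 0, 0], [1, -0.15, 0, 0], [1, -0.15, 0, 0], [1, -0.15, 0, 0], [1, -0.15, 0, 0], [1, -0.15, 0, 0]]])

```text
time_s: 13.85
ee_pos: [0.5717, -0.0539, 0.0575]
eef_rot: [-3.126, 1.57, 3.007]
force: [-4.6, -0.1, 1.3]
grip_width: 0.0003
```

Call:
send_rows(rows=[[[1, -0.15, 0, 0], [1, -0.15, 0, 0], [1, -0.15, 0, 0], [1, -0.15, 0, 0], [1, -0.15, 0, 0], [1, -0.15, 0, 0]]])

```text
time_s: 14.45
ee_pos: [0.5784, -0.0549, 0.0576]
eef_rot: [0.019, 1.57, -0.132]
force: [-0.4, -1.0, -0.6]
grip_width: 0.0007
```

Call:
send_rows(rows=[[[1, -0.15, 0, 0], [1, -0.15, 0, 0], [1, -0.15, 0, 0], [0, 0, 0, 0]]])

```text
time_s: 14.85
ee_pos: [0.5811, -0.0554, 0.0574]
eef_rot: [0.244, 1.571, 0.093]
force: [-0.5, -0.1, -0.1]
grip_width: 0.0
```

Call:
send_rows(rows=[[[1, -0.15, 0, 0], [1, -0.15, 0, 0], [0, 0, 0, 0], [0, 0, 0, 0]]])

```text
time_s: 15.25
ee_pos: [0.5815, -0.0554, 0.0574]
eef_rot: [-3.124, 1.567, 3.008]
force: [-12.7, 1.5, 8.7]
grip_width: 0.0005
```

```bash
python3 - <<'E'
from h import *
o,M=state(); print(cab(o["ee_pos"]))
p,d=ctrl.camera("scene");P=cloud("scene",d);L=cab(P)
hsv=cv2.cvtColor(p,cv2.COLOR_RGB2HSV);k=(cv2.inRange(hsv,(80,100,20),(100,255,255))>0)&(P[...,2]>.08)&(P[...,2]<.09)
for s in(1,-1):
    q=L[k&(s*L[...,1]>.01)&(abs(L[...,1])<.14)];print(len(q),np.percentile(q,[2,50,98],axis=0).round(4).tolist())
cv2.imwrite("pics/s6.png",cv2.resize(p[130:330,100:400,::-1],None,fx=2.6,fy=2.6))
E
```

```text
t 15.25 pos [581.5 -55.4  57.4] jaw 81.36 tilt [-0.004  0.001 -1.   ] F [-12.7   1.5   8.7] w 0.0005 q [-0.16  0.53  1.56 -0.    1.05 -1.58]
[-0.14687688 -0.06885743]
10 [[-0.2389, 0.1237], [-0.2347, 0.1304], [-0.2305, 0.1338]]
63 [[-0.1368, -0.1369], [-0.1329, -0.075], [-0.1291, -0.0108]]
```

View pics/s6.png

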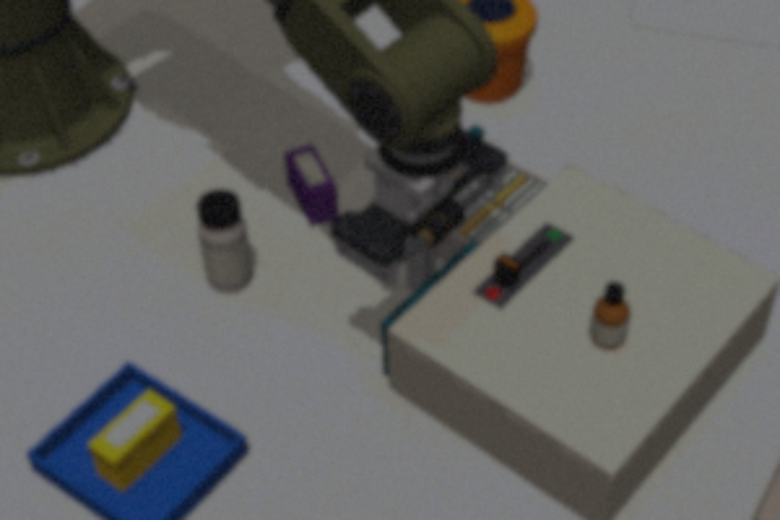

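The right drawer is home: its front's mid-plane is at −133 mm (expected −132), and it gives 12.7 N against the stop. I back off, go over and in front of the left drawer.

Call:
send_rows(rows=[[[-4, 0.6, 0, 0], [-8, 1.2, 0, 0], [-10, 1.5, 15, 0], [-8, 1.2, 40, 0], [0, 0, 45, 0], [-10, 12, 20, 0], [-15, 28, 0, 0], [-15, 30, 0, 0], [-15, 30, 0, 0], [-10, 28, 0, 0], [-7, 20, 0, 0], [0, 2, 0, 0]]])

```text
time_s: 16.5
ee_pos: [0.4801, 0.1005, 0.1776]
eef_rot: [0.679, 1.57, 0.531]
force: [-0.7, -0.0, -0.4]
grip_width: 0.0008
```

Call:
send_rows(rows=[[[0, 0, 0, 0]]])

```text
time_s: 16.6
ee_pos: [0.4809, 0.0988, 0.1775]
eef_rot: [-0.098, 1.57, -0.247]
force: [0.2, -1.3, -0.6]
grip_width: 0.0001
```

```bash
python3 - <<'E'
from h import *
o,M=state(); print(cab(o["ee_pos"]))
p,d=ctrl.camera("top");P=cloud("top",d);L=cab(P)
hsv=cv2.cvtColor(p,cv2.COLOR_RGB2HSV);k=(cv2.inRange(hsv,(80,100,20),(100,255,255))>0)&(P[...,2]>.076)&(P[...,2]<.09)
for s in(1,-1):
    q=L[k&(s*L[...,1]>.01)&(abs(L[...,1])<.14)];print(len(q),np.percentile(q,[2,50,98],axis=0).round(4).tolist())
cv2.imwrite("pics/t6.png",p[:,:,::-1])
E
```

```text
t 16.6 pos [480.9  98.8 177.5] jaw 81.42 tilt [ 0. -0. -1.] F [ 0.2 -1.3 -0.6] w 0.0001 q [ 0.13  0.19  1.72 -0.    1.23 -1.29]
[-0.26985108  0.0682484 ]Traceback (most recent call last):
  File "<stdin>", line 6, in <module>
    return _quantile_unchecked(
        a, q, axis, out, overwrite_input, method, keepdims, weights)
    return _ureduce(a,
                    func=_quantile_ureduce_func,
    ...<5 lines>...
                    overwrite_input=overwrite_input,
                    method=method)
    r = func(a, **kwargs)
    result = _quantile(arr,
                       quantiles=q,
    ...<2 lines>...
                       out=out,
                       weights=wgt)
    slices_having_nans = np.isnan(arr[-1, ...])
                                  ~~~^^^^^^^^^
IndexError: index -1 is out of bounds for axis 0 with size 0
```

Call:
send_rows(rows=[[[0, 0, -25, 0], [0, 0, -35, 0], [0, 0, -30, 0], [0, 0, -20, 0], [0, 0, -8, 0], [0, 0, -2, 0], [0, 0, 0, 0]]])

```text
time_s: 17.35
ee_pos: [0.4815, 0.0985, 0.0581]
eef_rot: [0.236, 1.57, 0.084]
force: [-0.2, 0.6, 0.3]
grip_width: 0.0006
```

```bash
python3 - <<'E'
from h import *
o,M=state(); print(cab(o["ee_pos"]))
p,d=ctrl.camera("scene")
cv2.imwrite("pics/s7.png",cv2.resize(p[130:330,100:400,::-1],None,fx=2.6,fy=2.6))
E
```

```text
t 17.35 pos [481.5  98.5  58.1] jaw 81.33 tilt [ 0.001  0.    -1.   ] F [-0.2  0.6  0.3] w 0.0006 q [ 0.13  0.35  1.83 -0.    0.96 -1.29]
[-0.26925204  0.06801306]
```

View pics/s7.png

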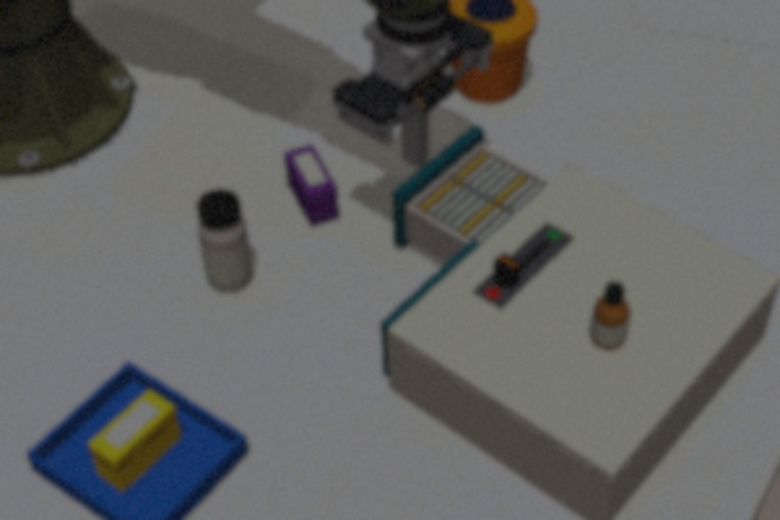

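The right drawer stayed home and the fingers stand clear in front of the left one. I push as before.

Call:
send_rows(rows=[[[7, -1.1, 0, 0], [5, -0.8, 0, 0], [3, -0.5, 0, 0], [5, -0.8, 0, 0], [7, -1.1, 0, 0], [9, -1.4, 0, 0], [10, -1.5, 0, 0], [10, -1.5, 0, 0], [10, -1.5, 0, 0], [10, -1.5, 0, 0], [8, -1.2, 0, 0], [6, -0.9, 0, 0]]])

```text
time_s: 18.6
ee_pos: [0.5717, 0.0848, 0.0573]
eef_rot: [-2.285, 1.571, -2.436]
force: [-2.5, 0.3, 1.2]
grip_width: 0.0006
```

Call:
send_rows(rows=[[[4, -0.6, 0, 0], [3, -0.5, 0, 0], [2, -0.3, 0, 0], [2, -0.3, 0, 0], [2, -0.3, 0, 0]]])

```text
time_s: 19.1
ee_pos: [0.584, 0.083, 0.0574]
eef_rot: [-2.879, 1.571, -3.03]
force: [-0.9, -1.3, -1.4]
grip_width: 0.0003
```

Call:
send_rows(rows=[[[1, -0.15, 0, 0], [1, -0.15, 0, 0], [1, -0.15, 0, 0], [1, -0.15, 0, 0], [1, -0.15, 0, 0], [1, -0.15, 0, 0], [1, -0.15, 0, 0], [1, -0.15, 0, 0]]])

```text
time_s: 19.9
ee_pos: [0.5916, 0.0819, 0.0574]
eef_rot: [-3.011, 1.57, 3.122]
force: [-5.8, -0.2, 1.8]
grip_width: 0.0004
```

Call:
send_rows(rows=[[[1, -0.15, 0, 0], [1, -0.15, 0, 0], [1, -0.15, 0, 0], [1, -0.15, 0, 0], [1, -0.15, 0, 0], [1, -0.15, 0, 0]]])

```text
time_s: 20.5
ee_pos: [0.5985, 0.081, 0.0577]
eef_rot: [0.246, 1.57, 0.095]
force: [0.6, -0.6, -0.3]
grip_width: 0.0001
```

```bash
python3 - <<'E'
from h import *
o,M=state(); print(cab(o["ee_pos"]))
E
```

```text
t 20.5 pos [598.5  81.   57.7] jaw 81.36 tilt [ 0.001  0.    -1.   ] F [ 0.6 -0.6 -0.3] w 0.0001 q [ 0.07  0.57  1.5   0.    1.07 -1.35]
[-0.15094653  0.06852932]
```

Call:
send_rows(rows=[[[1, -0.15, 0, 0], [1, -0.15, 0, 0], [1, -0.15, 0, 0], [1, -0.15, 0, 0], [0, 0, 0, 0], [0, 0, 0, 0]]])

```text
time_s: 21.1
ee_pos: [0.602, 0.0803, 0.0574]
eef_rot: [2.854, 1.571, 2.703]
force: [-0.5, 0.7, -0.3]
grip_width: 0.0004
```

Call:
send_rows(rows=[[[0.8, -0.1, 0, 0], [0, 0, 0, 0], [0, 0, 0, 0]]])

```text
time_s: 21.4
ee_pos: [0.6023, 0.0803, 0.0574]
eef_rot: [-2.984, 1.57, -3.135]
force: [-5.4, -0.3, 2.9]
grip_width: 0.0007
```

The left drawer is in against its stop (TCP at cabinet x −147, as on the right, with 5 N). I retreat and go to the red side of the lock grip.

Call:
send_rows(rows=[[[-4, 0.6, 0, 0], [-8, 1.2, 0, 0], [-8, 1.2, 15, 0], [0, 0, 40, 0], [0, 0, 45, 0], [0, 0, 40, 0]]])

```text
time_s: 22.0
ee_pos: [0.5823, 0.0833, 0.1996]
eef_rot: [0.159, 1.57, 0.009]
force: [0.4, -0.7, -0.3]
grip_width: 0.0008
```

Call:
send_rows(rows=[[[6, -12, 0, -0.131], [6, -12, 0, -0.131], [6, -12, 0, -0.131], [6, -12, 0, -0.131], [6, -12, 0, -0.131], [6, -12, 0, -0.131], [6, -12, 0, -0.131], [6, -12, 0, -0.131], [6, -12, 0, -0.131], [6, -12, 0, -0.131], [6, -12, 0, -0.131], [5, -15, 0, -0.131]]])

```text
time_s: 23.2
ee_pos: [0.6537, -0.0639, 0.1974]
eef_rot: [1.601, 1.571, -0.127]
force: [-0.2, -0.4, -0.5]
grip_width: 0.0007
```

Call:
send_rows(rows=[[[0, 0, 0, 0], [0, 0, 0, 0]]])

```text
time_s: 23.4
ee_pos: [0.6535, -0.0634, 0.1973]
eef_rot: [-2.197, 1.571, 2.367]
force: [-0.1, 0.0, 0.4]
grip_width: 0.0004
```

```bash
python3 - <<'E'
from h import *
o,M=state(); print(cab(o["ee_pos"]))
p,d=ctrl.camera("wrist");p=p[:,:,::-1].copy()
th=np.radians(-8.78);Rm=np.array([[np.cos(th),-np.sin(th)],[np.sin(th),np.cos(th)]]);c=np.array([.7372,-.0098])
W=np.array([np.r_[c+Rm@np.array([-.075+a*.011,-.030+b*.008]),.1195] for a in(1,-1) for b in(1,-1)]+[np.r_[c+Rm@np.array([-.075,-.066]),.1]])
for u in wristproj(W,o,M): cv2.circle(p,tuple(np.int32(np.round(u))),2,(255,0,255),-1)
cv2.imwrite("pics/w8.png",p)
E
```

```text
t 23.4 pos [653.5 -63.4 197.3] jaw -8.51 tilt [-0.  0. -1.] F [-0.1  0.   0.4] w 0.0004 q [-0.15  0.55  1.19  0.    1.4  -0.  ]
[-0.07457217 -0.06577434]
```

View pics/w8.png

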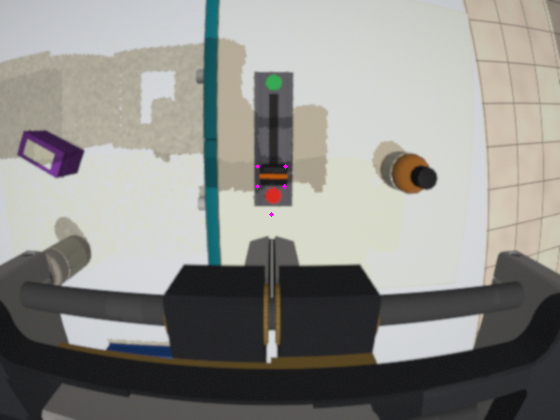

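The grip is at (273,175), inside its predicted corners, with red below it and green above at (273,82). Both fronts are flush along x≈211, and the oil bottle at (410,174) is clear. I go down and push along +y.

Call:
send_rows(rows=[[[0, 0, -20, 0], [0, 0, -30, 0], [0, 0, -25, 0], [0, 0, -15, 0], [0, 0, -6, 0], [0, 0, 0, 0], [0, 0, 0, 0]]])

```text
time_s: 24.15
ee_pos: [0.6543, -0.0637, 0.1028]
eef_rot: [1.594, 1.569, -0.128]
force: [0.0, -1.0, 0.7]
grip_width: 0.0004
```

Call:
send_rows(rows=[[[0.8, 5, 0, 0], [0.8, 5, 0, 0], [0.8, 5, 0, 0], [0.8, 5, 0, 0], [0.8, 5, 0, 0], [0.8, 5, 0, 0]]])

```text
time_s: 24.75
ee_pos: [0.6587, -0.0335, 0.1016]
eef_rot: [0.618, 1.57, -1.105]
force: [-1.1, -2.6, 2.4]
grip_width: 0.0004
```

Call:
send_rows(rows=[[[0.8, 5, 0, 0], [0.8, 5, 0, 0], [0.8, 5, 0, 0], [0.8, 5, 0, 0], [0.8, 5, 0, 0], [0.8, 5, 0, 0], [0.8, 5, 0, 0], [0.6, 4, 0, 0], [0.5, 3, 0, 0]]])

```text
time_s: 25.65
ee_pos: [0.6653, 0.0086, 0.1014]
eef_rot: [-1.519, 1.571, 3.041]
force: [-1.0, -2.1, 2.0]
grip_width: 0.0003
```

```bash
python3 - <<'E'
from h import *
o,M=state(); print(cab(o["ee_pos"]))
E
```

```text
t 25.65 pos [665.3   8.6 101.4] jaw -8.7 tilt [-0.  0. -1.] F [-1.  -2.1  2. ] w 0.0003 q [-0.04  0.65  1.26  0.    1.23  0.11]
[-0.07387585  0.00725569]
```

Call:
send_rows(rows=[[[0.3, 2, 0, 0], [0.3, 2, 0, 0], [0.15, 1, 0, 0], [0.15, 1, 0, 0], [0, 0, 0, 0], [0, 0, 0, 0]]])

```text
time_s: 26.25
ee_pos: [0.6659, 0.0128, 0.1014]
eef_rot: [-0.259, 1.569, -1.983]
force: [-3.2, -9.7, 3.3]
grip_width: 0.0004
```

Call:
send_rows(rows=[[[0.15, 1, 0, 0], [0.15, 1, 0, 0], [0, 0, 0, 0], [0, 0, 0, 0]]])

```text
time_s: 26.65
ee_pos: [0.666, 0.013, 0.1014]
eef_rot: [-0.225, 1.566, -1.95]
force: [-6.4, -20.4, 4.5]
grip_width: 0.0005
```

The force rose to 20 N with no further travel, so it is at the end stop. I back off and look.

Call:
send_rows(rows=[[[-0.3, -2, 0, 0], [-1, -6, 0, 0], [-1, -6, 15, 0], [0, 0, 40, 0], [0, 0, 45, 0], [-30, 0, 10, 0], [-40, 0, 0, 0], [-45, 0, 0, 0], [-45, 0, 0, 0], [-45, 0, 0, 0], [-45, 0, 0, 0], [-30, 0, 0, 0]]])

```text
time_s: 27.85
ee_pos: [0.382, 0.0024, 0.2123]
eef_rot: [1.888, 1.569, 0.166]
force: [-0.5, 1.2, 0.8]
grip_width: 0.001
```

Call:
send_rows(rows=[[[0, 45, 0, 0], [0, 45, 0, 0], [0, 45, 0, 0], [0, 45, 0, 0], [0, 30, 0, 0], [0, 0, 0, 0]]])

```text
time_s: 28.45
ee_pos: [0.3839, 0.215, 0.2123]
eef_rot: [2.704, 1.569, 0.984]
force: [-0.6, -0.0, -0.5]
grip_width: 0.0008
```

```bash
python3 - <<'E'
from h import *
o,M=state()
p,d=ctrl.camera("top");P=cloud("top",d);L=cab(P)
hsv=cv2.cvtColor(p,cv2.COLOR_RGB2HSV);v,u=np.mgrid[:420,:560]
def reg(a):return (u>=a[0])&(v>=a[1])&(u<a[2])&(v<a[3])
k=(cv2.inRange(hsv,(80,100,20),(100,255,255))>0)&(P[...,2]>.076)&(P[...,2]<.09)
for s in(1,-1):
    q=L[k&(s*L[...,1]>.01)&(abs(L[...,1])<.14)];print("front",len(q),np.percentile(q,[2,50,98],axis=0).round(4).tolist() if len(q) else 0)
def r(n,z0,z1,a):
    k=(P[...,2]>z0)&(P[...,2]<z1)&reg(a);print(n,k.sum(),rect(P[k][:,:2]),rect(L[k])[0])
r("lock",.108,.13,(260,150,330,183)); r("strip",.095,.125,(315,270,355,310)); r("oil",.14,.18,(300,100,330,140));r("box",.04,.07,(390,225,460,300))
kk=(P[...,2]>.08)&(P[...,2]<.13)&(cv2.inRange(hsv,(5,150,60),(20,255,255))>0)&reg((120,210,200,300));print("pail",rect(P[kk][:,:2])[:2])
cv2.imwrite("pics/t9.png",p[:,:,::-1]);cv2.imwrite("pics/t9c.png",cv2.resize(p[70:310,210:350,::-1],None,fx=2.5,fy=2.5))
E
```

```text
t 28.45 pos [383.9 215.  212.3] jaw -8.5 tilt [ 0.001  0.001 -1.   ] F [-0.6 -0.  -0.5] w 0.0008 q [0.43 0.04 1.8  0.   1.29 0.58]
front 290 [[-0.1394, 0.0126], [-0.1335, 0.0742], [-0.127, 0.1342]]
front 298 [[-0.1392, -0.1357], [-0.1331, -0.0749], [-0.1265, -0.0129]]
lock 65 ((666.975830078125, 30.81231117248535), (22.50111961364746, 14.283625602722168), 0.8874737024307251) (-75.60041046142578, 29.417325973510742)
strip 281 ((373.8339538574219, -97.34143829345703), (40.95074462890625, 41.110694885253906), 0.3067653477191925) (-345.7456359863281, -141.9801025390625)
oil 61 ((769.9795532226562, -39.778507232666016), (19.100133895874023, 17.8749942779541), 51.451759338378906) (36.97132873535156, -24.623733520507812)
box 472 ((438.7657165527344, -320.5680236816406), (77.79583740234375, 34.085060119628906), 84.05374145507812) (-247.501220703125, -352.67962646484375)
pail ((466.9797668457031, 343.1383056640625), (45.06427764892578, 97.97799682617188))
```

View pics/t9.png

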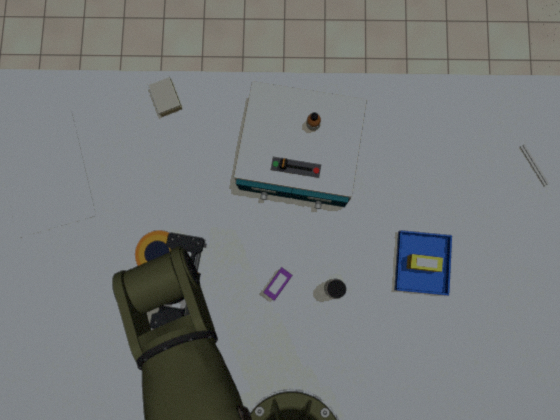

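View pics/t9c.png

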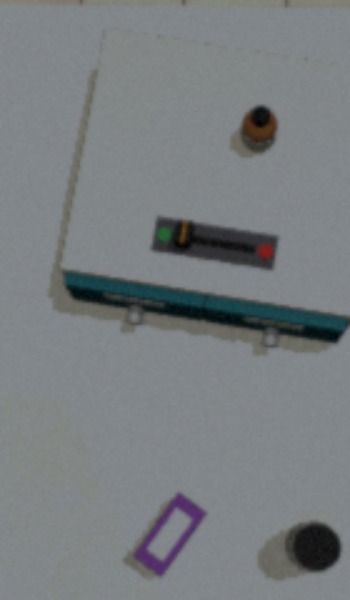

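The picture shows both fronts closed (teal at (293,192)), the grip at the green end at (283,163), the box in the tray at (427,263), and the bottles unmoved. I hand in.

```bash
python3 - <<'E'
from station import ctrl
print(ctrl.hand_in())
E
```

```text
the job is handed in; nothing more can be done
None
```

I did the job in the order asked and handed it in at about 28.5 s. The yellow slide box stands upright in the blue tray, both drawers are home, and the lock grip is at its green end.

- **Slide box:** I lowered it in steps of 0.5 mm at the end, with about 10 N at touchdown. The last top picture puts it within about 2 mm of the tray's centre.
- **Drawers:** I pushed each one slowly through its detent. Afterwards both drawer fronts measured within 2 mm of home, and each was solid against its stop (13 N right, 5 N left).
- **Lock:** I pushed the grip until it stopped moving at about 20 N. The camera then showed it at y = +29.4 mm, where +30 mm is fully locked.
- **Things to leave alone:** Both bottles measured within about 1 mm of where they started, and the purple box looked unmoved.

Two checks were less than clean. The pail was partly hidden by the arm in the last top picture, so its final measurement is not usable; the arm never came near it. The finger position at the lock's stop implied about 28 mm rather than 30, which I put down to the fingers being slightly wider than I assumed.

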